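# Sound the clamp bolts of a tube fixture and hold the slack clamp open

### The arm

A 6-joint arm with a two-finger parallel gripper is mounted at the origin on a cart in front of the work surface, level with it; the furniture and walls round the work are solid. World frame = base frame: x ahead of the robot, y to its left, z up, the work surface at z = 0. Lengths are in mm, angles in degrees, forces in N, time in s.
With the tool pointing down it reaches from about 300 to 850 mm from the base axis. Payload 4.2 kg.
Tool frame: the origin (TCP) lies midway between the tips of the shut fingers; the grasp point (between the pads) lies 19 mm behind it; z points along the fingers, y is the line along which they close (so a half turn about z gives the same grasp; the last joint's range is limited). The gripper opens to 91 mm and grips with 3 to 60 N. Pads are 32 mm wide; open, the fingers measure 118 mm over their backs; the gripper's body (76 mm by 178 mm) begins 60 mm behind the grasp point.
Start: joints at [-70.015, 18.312, 89.639, -0, 72.044, -1.146], TCP at [207.29, -536.353, 213.976] pointing down, gripper open.
Joint ranges: [-177.97, 177.97], [-48.28, 115.42], [12.27, 149.76], [-77.06, 257.06], [2.81, 150.46], [-146.56, 146.56]. Speed limits (degrees/s): [147.25, 147.25, 180, 180, 180, 180].

### API

Orientations are given as [roll, pitch, yaw] about the fixed x, y, z axes, in that order (R = Rz(yaw) Ry(pitch) Rx(roll)).
In Python, from workcell import env gives the robot as it stands.
- The arm moves only by the shell command python3 -m jog 'ROWS' [FORCE]. ROWS is a JSON object of lists of equal length, an entry for each row: "jaw": the finger opening in mm, from 0 to 91.2; "slide": the shift along the tool's x, y, z in units of 30 mm (1.0 is 30 mm), a list of three; "spin": the turn about the tool's z in units of 8 degrees (1.0 is 8 degrees). In form: {"jaw": [jaw, ...], "slide": [[dx, dy, dz], ...], "spin": [spin, ...]}. A call has 1 to 10 rows; each row shifts and turns the commanded pose from where the row before left it, along the tool's axes as they then stand; what a row does not reach is not made up. A row lasts 1/10 s, in which the tool goes at most 50 mm and 8.59 degrees, less where a joint would pass 70% of its speed; a pose out of reach is approached as far as the arm can. A call is refused whole if a number of a shift passes 1 or a number of a turn 1, either way. A call with a gripper value outside its range is refused whole. The fingers move at their own pace and stop on an object; FORCE is the grip in N (left out, the last holds). Time passes only in rows, so rows that do not move let the fingers close. It gives the time, the measured TCP pose, the force, the opening and the grip force at its end, in the units of the state.
- env.state(): the state, without advancing time (a new reading comes with each control period).
- env.grab_frame(name): name is "scene" or "top" or "wrist"; returns the picture (400x640x3 uint8, red, green, blue); there is no depth.
- env.camera_model(name): a dict with "fx", "fy", "cx", "cy" (pixels), "camera_from_world" (4x4, takes a point from world to camera coordinates). Camera axes: x right, y up, looking along -z (the intrinsics and any distortion apply to the point x, -y, -z); pixel columns grow to the right and rows downward; lengths in mm; the calibration is good to about 2 mm. A picture is of the moment at which its call begins: read the wrist's pose just before it. camera_model takes no time and is no camera call; for the wrist camera it gives the pose at the moment of the call.
- env.job_done(): hands the job in; it is judged then, once.
The state is a dict: "time_s": time; "qpos": joint angles; "qvel": joint speeds; "effort": joint torques, N m; "ee_pos": TCP position; "ee_rot": TCP orientation; "force": force on the tool from outside, world axes, zero at the start; "torque": the same for the moment, N m; "gripper_width": finger opening in mm; "gripper_force": force on a finger pad.
Only numpy, scipy, OpenCV 4.12 (cv2) and the standard library are available. Lean on these libraries where they do the work, as an engineer would, in place of code of your own. Each camera call takes 0.05 s, during which the arm holds its last target. There are 200 camera calls.

### The job

Before welding, check the clamping of the tube in the fixture on the bench. Take the brass mallet and with its face knock the proud brass locating pin at the fixture's left end down flush with its boss, so that nothing rattles, then tap the three clamp bolt heads with the mallet's face, one after the other from left to right, to find the one that gives: two are tight and one is slack. Stand the mallet back on the bench clear of the fixture, then lift the cap of the clamp with the slack bolt about half open (45 degrees) and finish while still holding it up, so that a fitter can look at the seat; do not prise the two tight caps and leave the things lying around where they are.

Things in the scene. Friction and masses are not known exactly. Their poses are not given: they have to be found in the camera images.
- fixture: Dark steel base plate, 112 (x) x 250 (y) x 14 mm, fixed on 16 mm feet, with a 30 mm steel tube along y and three alike hinged tube clamps (blue saddles, silver caps) at y = +52, -24 and -100 mm: left, middle, right. Origin: bench height below the plate's centre; x points away from the robot to the hinges, y to the left end, z up. All cap hinges lie on one axis along y at x = +34, z = 62 mm.
- lug_left (a point): Where to pinch the left cap when shut: centre of its silver nose lug on the robot's side, 28 (x) x 26 (y) x 15 mm, 70 mm above the bench, under the bolt head. Axes as the fixture. Pinch its two sides, closing along y, then raise it in an arc of 65 mm radius about the hinge. The blue block below it is 22 mm wide. The slack cap weighs 0.25 kg, turns freely and falls shut.
- lug_middle (a point): The same for the middle cap. Between neighbouring lugs 50 mm are free, down to the saddle feet (30 mm wide, 38 mm above the bench).
- lug_right (a point): The same for the right cap.
- mallet: Brass mallet, about 0.55 kg, standing on its striking face, handle level. Origin: centre of that face (36 mm diameter); z up through the 68 mm long head, x along the wooden handle: 22 mm wide, 26 high to x = 90 mm, then 24 x 28 to its end at x = 154 mm, centre line 34 mm above the face. It balances near the head: grip close behind it (x = 40 mm) with about 50 N.
- pin (a joint): Brass locating pin, 10 mm diameter, a stiff friction fit: how far it has been driven down, m. At 0 it stands 10 mm above its boss, at 0.010 it is flush and home. It stays where it is left; pushing it takes about 6 N.
- pin_home (a point): Centre of the top of the grey pin boss (24 mm diameter, 74 mm above the bench) at the fixture's left end; the flush pin's top lies here. z up.
- bolt_left (a point): Centre of the top of the left clamp's hex bolt head when shut (about 20 mm across, 88 mm above the bench). Axes as the fixture. A tight bolt does not give; the slack one sinks 4.5 mm under 1 to 3 N and springs back. They look the same.
- bolt_middle (a point): The same for the middle clamp.
- bolt_right (a point): The same for the right clamp. The black bench grinder stands in front of this end to the right, up to about 0.23 m high (x up to 0.57, y up to 0.10 m): pass above it or left of it.
- cap_a (a joint): Opening of one of the clamp caps, rad, 0 shut, 1.65 wide open. Caps a, b and c stand in an order that changes from start to start; a and c have the tight bolts.
- cap_b (a joint): Opening of the cap whose bolt is slack, rad, 0 shut, 1.65 wide open; it is not told whether it is the left, middle or right one.
- cap_c (a joint): Opening of the other cap with a tight bolt, rad.
- tape_roll: Roll of black tape lying flat, 62 mm across, 19 mm high, left of the mallet: leave it. Origin: centre of its underside.
- nut_m16: Loose steel nut, 27 mm, 13 mm high, in front of the fixture: leave it. Origin: centre of its underside.
- loose_wrench: Small combination wrench, 27 x 168 x 6 mm, behind the fixture: leave it. Origin: centre of its underside.

How it is judged (in metres and radians):
On the way, in this order (a step that is already met when the one before it is completed fails the run):
1. the pin is driven home with the mallet's face on it (value of joint pin above 0.0085 m and horizontal distance between mallet and pin_home below 0.02 m and z of mallet in the frame of pin_home below 0.006 m), for 0.02 s.
2. the mallet's face taps the left bolt head (horizontal distance between mallet and bolt_left below 0.018 m and z of mallet in the frame of bolt_left below 0.004 m), for 0.02 s.
3. the mallet's face taps the middle bolt head (horizontal distance between mallet and bolt_middle below 0.018 m and z of mallet in the frame of bolt_middle below 0.004 m), for 0.02 s.
4. the mallet's face taps the right bolt head (horizontal distance between mallet and bolt_right below 0.018 m and z of mallet in the frame of bolt_right below 0.004 m), for 0.02 s.
5. the mallet stands on the bench, let go, clear of the fixture (height (world z) of mallet between -0.01 and 0.03 m and linear speed of mallet below 0.03 m/s and horizontal distance between mallet and fixture above 0.085 m and contact force between mallet and fixture below 0.3 N and contact force between mallet and the arm below 0.3 N and contact force between mallet and the fingers below 0.3 N), for 0.2 s.
6. the slack clamp's cap is lifted about half open (value of joint cap_b above 0.55 rad), for 0.2 s.
At the end, for the whole second after the job is handed in: The slack clamp's cap is held by the fingers, still, 0.55 to 1.05 rad open; the pin is in at least 8.5 of 10 mm; the tight caps are shut (under 0.03 rad); the mallet stands upright on the bench, at rest, let go, over 85 mm from the fixture's centre (all of step 5 and value of joint cap_b between 0.55 and 1.05 rad and velocity of joint cap_b between -0.1 and 0.1 rad/s and contact force between the fingers and anything else above 0.4 N and value of joint pin above 0.0085 m and value of joint each of cap_a, cap_c below 0.03 rad and angle between mallet's own z axis and vertical below 0.15 rad); the arm keeps its last pose, push and grip.
It fails at once if a tight cap is prised up (value of joint any of cap_a, cap_c above 0.03 rad).
It fails at once if a bystander is moved by more than 20 mm (distance of any of tape_roll, nut_m16, loose_wrench from where it was at the start of the episode above 0.02 m).
It also fails if it takes over 56 s, if anything falls off the work surface, if the arm or the gripper's body presses on something with over 40 N, if the wrist force passes 120 N, or if a joint passes its speed limit or range.

## Working session

There is one attempt and no reset: what is moved stays moved. The work goes in short steps, Python scripts to look and compute and a shell command to move; the robot and the scene stay as the last step left them, time stands still between calls to the robot, and variables do not carry over. Pictures are saved under pics/ and viewed, at most 10 in all, crops included, and the job is handed in when it is done.

```bash
ls; mkdir -p pics; python3 - <<'E'
from workcell import env
import cv2
print(env.state())
for n in ("scene","top"):
    cv2.imwrite(f"pics/{n}0.png",env.grab_frame(n)[:,:,::-1])
    print(n,env.camera_model(n))
E
```

```text
pics
{'time_s': 0.0, 'qpos': array([-7.00146460e+01,  1.83527270e+01,  8.97067461e+01, -1.75366208e-03,
        7.20406854e+01, -1.14669604e+00]), 'qvel': array([-0.14112663, -0.01463772,  0.06681954,  0.02108103, -0.08864666,
        0.0271668 ]), 'effort': array([ 7.39522766e-04, -4.12462771e+01, -2.31974727e+01,  7.27389241e-02,
        4.58810362e-02, -1.67988305e-04]), 'ee_pos': array([ 207.11512013, -535.87823624,  213.1070626 ]), 'ee_rot': array([-1.79899828e+02, -3.37465627e-04,  2.11325919e+01]), 'force': array([ 0.39410524, -0.48986546,  0.33085116]), 'torque': array([-0.01252121, -0.03287109, -0.02524056]), 'gripper_force': 0.0, 'gripper_width': 91.3991666257175}
scene {'fx': 383.42260197382654, 'fy': 383.42260197382654, 'cx': 318.6604749239189, 'cy': 203.24048342382528, 'camera_from_world': array([[ 9.92356087e-01, -1.21809303e-01,  1.97962239e-02,
        -5.59098761e+02],
       [ 6.92403228e-02,  6.82356875e-01,  7.27732693e-01,
        -2.36972322e+02],
       [-1.02152701e-01, -7.20799271e-01,  6.85575114e-01,
        -6.98287383e+02],
       [ 0.00000000e+00,  0.00000000e+00,  0.00000000e+00,
         1.00000000e+00]])}
top {'fx': 409.3980760546728, 'fy': 409.3980760546728, 'cx': 326.41541014239095, 'cy': 200.014107512721, 'camera_from_world': array([[-5.08036787e-02, -9.98705152e-01, -2.64679820e-03,
         2.23579807e+02],
       [ 9.77997460e-01, -5.02868673e-02,  2.02465303e-01,
        -5.95720903e+02],
       [-2.02336240e-01,  7.69742025e-03,  9.79285860e-01,
        -8.10343810e+02],
       [ 0.00000000e+00,  0.00000000e+00,  0.00000000e+00,
         1.00000000e+00]])}
```

View pics/scene0.png

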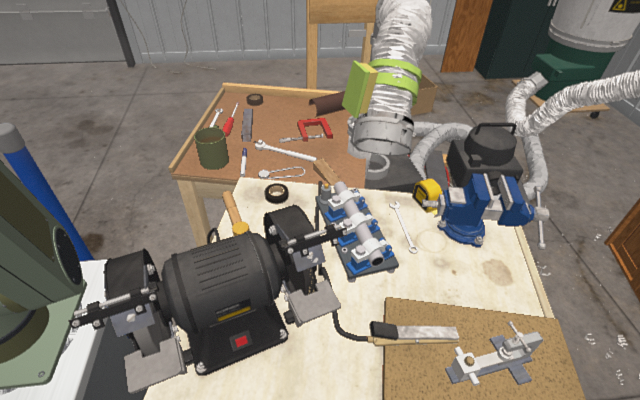

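View pics/top0.png

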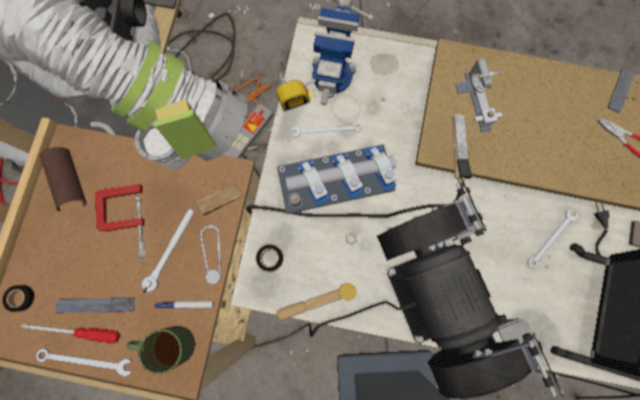

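The top view shows the fixture at about (337,178), with the pin boss at (296,199). The mallet head is at (348,292) with its handle end at (278,313). The tape is at (270,257), the nut at (351,239), the wrench at (325,130), and the grinder at lower right. I'll enlarge it for accurate pixels.

```bash
cat > h.py <<'E'
import numpy as np, cv2
from workcell import env
def ray(n,u,v,M=None):
    c=M or env.camera_model(n); T=np.array(c["camera_from_world"])
    d=np.array([(u-c["cx"])/c["fx"],-(v-c["cy"])/c["fy"],-1.])
    R=T[:3,:3]; return -R.T@T[:3,3], R.T@d
def at(n,u,v,z,M=None):
    o,d=ray(n,u,v,M); return o+d*(z-o[2])/d[2]
def proj(n,p,M=None):
    c=M or env.camera_model(n); T=np.array(c["camera_from_world"]); q=T[:3,:3]@np.array(p,float)+T[:3,3]
    return np.array([c["cx"]+c["fx"]*q[0]/-q[2], c["cy"]-c["fy"]*q[1]/-q[2]])
E
python3 - <<'E'
from h import *
a=cv2.imread("pics/top0.png")
b=cv2.resize(a[130:330,240:420],None,fx=3,fy=3,interpolation=cv2.INTER_CUBIC)
cv2.imwrite("pics/topc.png",b)
print({k:env.camera_model("top").get(k) for k in env.camera_model("top") if k!="camera_from_world"})
for n,u,v,z in [("bossTop",296,199,74),("head",348,292,68),("hend",278,313,34),("tape",270,257,19),("nut",351,239,13)]:
    print(n,at("top",u,v,z).round(1))
E
```

```text
{'fx': 409.3980760546728, 'fy': 409.3980760546728, 'cx': 326.41541014239095, 'cy': 200.014107512721}
bossTop [609.2 256.6  74. ]
head [413.4 159.   68. ]
hend [377.6 305.4  34. ]
tape [495.1 321.4  19. ]
nut [525.9 142.8  13. ]
```

View pics/topc.png

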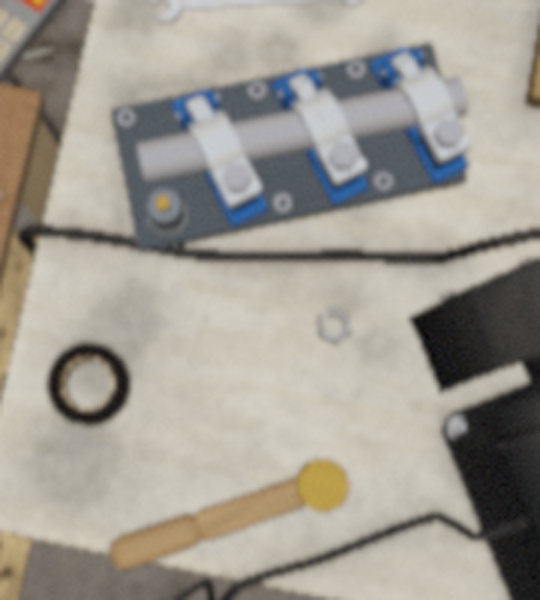

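```bash
cat > fit.py <<'E'
from h import *
from scipy.optimize import least_squares
C=lambda u,v:(240+(u+.5)/3-.5,130+(v+.5)/3-.5)
obs=[((-30.5,52,88),C(237,178)),((-30.5,-24,88),C(342,155)),((-30.5,-100,88),C(449,133)),
 ((56,125,30),C(113,107)),((56,-125,30),C(432,44)),((-56,125,30),C(138,250))]
def W(p,l): c,s=np.cos(p[2]),np.sin(p[2]); return np.array([p[0]+c*l[0]-s*l[1],p[1]+s*l[0]+c*l[1],l[2]])
f=lambda p:np.concatenate([proj("top",W(p,l))-o for l,o in obs])
r=least_squares(f,[620,150,-.1]); 
if __name__=="__main__":
    print(r.x[:2],np.degrees(r.x[2])); print(r.fun.reshape(-1,2).round(1))
    for l,o in obs[:3]: print("bolt",W(r.x,l).round(1), at("top",*o,88).round(1))
    p=at("top",*C(163,203),84); print("pin",p.round(1)); d=p[:2]-r.x[:2]; c,s=np.cos(r.x[2]),np.sin(r.x[2]); print("pin local",c*d[0]+s*d[1],-s*d[0]+c*d[1])
    h=at("top",*C(323,485),68); e=at("top",*C(118,553),34); d=e-h; print("head",h.round(1),"end",e.round(1),np.hypot(*d[:2]),np.degrees(np.arctan2(d[1],d[0])))
    for u,v in [(188,135),(213,122),(250,120)]: print(at("top",u,v,200).round(0))
E
python3 fit.py
```

```text
[662.92051769 165.28157482] 9.329763662828986
[[-1.8  0.4]
 [-1.1  0.5]
 [-1.2  0.3]
 [ 0.4 -0. ]
 [ 2.2 -1.5]
 [ 1.7  0.3]]
bolt [624.4 211.6  88. ] [625.  207.9  88. ]
bolt [636.7 136.7  88. ] [637.6 134.4  88. ]
bolt [649.   61.7  88. ] [649.5  59.   88. ]
pin [610.8 259.9  84. ]
pin local -36.09745871711613 101.85675578769225
head [414.8 160.3  68. ] end [375.5 303.3  34. ] 148.32307179610697 105.3629311580061
[713. 443. 200.]
[736. 397. 200.]
[737. 328. 200.]
```

```bash
cat >> h.py <<'E'
def go(x,y,z,yaw=None,off=0):
    """print tool-axis units from the measured pose to target TCP; off: mallet offset along tool x of face centre from TCP"""
    s=env.state(); p=s["ee_pos"]; y0=s["ee_rot"][2]
    a=np.radians(y0); t=np.radians(y0 if yaw is None else yaw)
    d=np.array([x,y,z])-p
    print("t",round(s["time_s"],2),"pos",p.round(1),"rot",s["ee_rot"].round(1),"F",s["force"].round(1),"w",round(s["gripper_width"],1),"gf",round(s["gripper_force"],1))
    u=np.array([np.cos(t)*d[0]+np.sin(t)*d[1],np.sin(t)*d[0]-np.cos(t)*d[1],-d[2]])/30
    print("units(at target yaw)",u.round(2),"spin",None if yaw is None else round(-(yaw-y0)/8,2))
E
python3 - <<'E'
from h import *
def tri(a,b):
    o1,d1=ray("top",*a); o2,d2=ray("scene",*b)
    A=np.stack([d1,-d2],1); t=np.linalg.lstsq(A,o2-o1,rcond=None)[0]; p,q=o1+t[0]*d1,o2+t[1]*d2
    return ((p+q)/2).round(0),round(np.linalg.norm(p-q))
print("duct green box",tri((185,125),(362,88)), "ring",tri((165,148),(365,135)), "band",tri((150,85),(398,70)))
# check in scene view: mallet head, bolts
print("tape",tri((270,257),(277,193)))
E
python3 -m jog '{"jaw":[91,91,91,91,91,91,91,91,91,91],"slide":[[0,0,-0.4],[0,0,-0.4],[0,0,-0.4],[0,0,-0.4],[0,0,-0.4],[0,0,-0.4],[0,0,-0.4],[0,0,-0.4],[0,0,-0.4],[0,0,-0.4]],"spin":[-1,-1,-1,-1,-1,-1,-1,-1,-1,-1]}'
python3 -m jog '{"jaw":[91],"slide":[[0,0,0]],"spin":[-0.5]}'
python3 -c "
from h import *
go(404,199,333,105.4)"
```

```text
duct green box (array([719., 438., 231.]), 2) ring (array([767., 560.,  11.]), 16) band (array([811., 500., 239.]), 27)
tape (array([496., 322.,  12.]), 1)
time_s: 1.1
ee_pos: [207.2, -536.1, 333.9]
ee_rot: [-180.0, -0.1, 101.5]
force: [0.6, -0.6, -0.2]
gripper_width: 91.1
gripper_force: 0.0
time_s: 1.2
ee_pos: [207.4, -536.8, 335.4]
ee_rot: [180.0, 0.1, 105.4]
force: [-0.5, -0.5, 0.4]
gripper_width: 91.2
gripper_force: 0.0
t 1.2 pos [ 207.4 -536.8  335.4] rot [1.800e+02 1.000e-01 1.054e+02] F [-0.5 -0.5  0.4] w 91.2 gf 0.0
units(at target yaw) [21.91 12.83  0.08] spin -0.0
```

```bash

python3 -m jog '{"jaw":[91,91,91,91,91,91,91,91,91,91],"slide":[[1,0.6,0],[1,0.6,0],[1,0.6,0],[1,0.6,0],[1,0.6,0],[1,0.6,0],[1,0.6,0],[1,0.6,0],[1,0.6,0],[1,0.6,0]],"spin":[0,0,0,0,0,0,0,0,0,0]}' >/dev/null
python3 -m jog '{"jaw":[91,91,91,91,91,91,91,91,91,91],"slide":[[1,0.6,0],[1,0.6,0],[1,0.6,0],[1,0.6,0],[1,0.6,0],[1,0.6,0],[1,0.6,0],[1,0.6,0],[1,0.6,0],[1,0.6,0.5]],"spin":[0,0,0,0,0,0,0,0,0,0]}' >/dev/null
python3 -m jog '{"jaw":[91,91,91,91],"slide":[[1,0.4,1],[0.9,0.4,1],[0,0,1],[0,0,0]],"spin":[0,0,0,0]}' 
python3 - <<'E'
from h import *
go(404,199,15,105.4)
M=env.camera_model("wrist"); cv2.imwrite("pics/w1.png",env.grab_frame("wrist")[:,:,::-1])
import json; json.dump({k:(np.array(v).tolist()) for k,v in M.items()},open("w1.json","w"))
print(proj("wrist",[414.8,160.3,68],M),proj("wrist",[375.5,303.3,34],M))
E
```

```text
time_s: 3.6
ee_pos: [403.6, 197.5, 224.9]
ee_rot: [-179.4, 0.1, 105.2]
force: [-0.7, -0.3, -0.1]
gripper_width: 91.1
gripper_force: 0.0
t 3.6 pos [403.6 197.5 224.9] rot [-1.794e+02  1.000e-01  1.052e+02] F [-0.7 -0.3 -0.1] w 91.1 gf 0.0
units(at target yaw) [0.04 0.03 7.  ] spin -0.02
[322.69764791 218.66327278] [322.75868737  89.64848556]
```

View pics/w1.png

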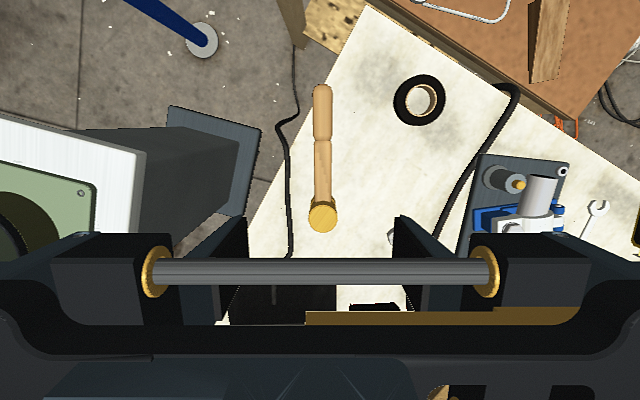

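The wrist view puts the mallet head at (323,217) and the handle end at (323,88), which matches the prediction. The pin is at (520,184). Next I descend and grip.

```bash

python3 -c "
from h import *; import json
print(at('wrist',520,184,84,json.load(open('w1.json'))))"
python3 -m jog '{"jaw":[91,91,91,91,91,91,91,91,91,91],"slide":[[0,0,1],[0,0,1],[0,0,1],[0,0,1],[0,0,1],[0,0,0.8],[0,0,0.5],[0,0,0.4],[0,0,0.3],[0,0,0]],"spin":[0,0,0,0,0,0,0,0,0,0]}'
python3 -m jog '{"jaw":[15,15,15,15,15,15,15,15,15,15],"slide":[[0,0,0],[0,0,0],[0,0,0],[0,0,0],[0,0,0],[0,0,0],[0,0,0],[0,0,0],[0,0,0],[0,0,0]],"spin":[0,0,0,0,0,0,0,0,0,0]}' 50
```

```text
[610.53765516 261.42846923  84.        ]
time_s: 4.65
ee_pos: [407.2, 197.9, 19.2]
ee_rot: [180.0, 0.0, 105.1]
force: [-0.6, -0.7, 0.2]
gripper_width: 91.2
gripper_force: 0.0
time_s: 5.65
ee_pos: [405.8, 197.9, 18.8]
ee_rot: [-179.9, 0.0, 105.1]
force: [-1.1, 0.1, 1.5]
gripper_width: 21.6
gripper_force: 49.9
```

```bash

python3 -m jog '{"jaw":[15,15,15,15,15,15],"slide":[[0,0,-0.5],[0,0,-1],[0,0,-1],[0,0,-1],[0,0,-0.8],[0,0,0]],"spin":[0,0,0,0,0,0]}' 
python3 -c "
from h import *
go(600.6,297.9,150)"
```

```text
time_s: 6.25
ee_pos: [408.2, 198.9, 150.0]
ee_rot: [179.6, -0.1, 105.1]
force: [0.6, 0.2, -5.4]
gripper_width: 21.8
gripper_force: 49.9
t 6.25 pos [408.2 198.9 150. ] rot [ 1.796e+02 -1.000e-01  1.051e+02] F [ 0.6  0.2 -5.4] w 21.8 gf 49.9
units(at target yaw) [1.51 7.05 0.  ] spin None
```

```bash

python3 -m jog '{"jaw":[15,15,15,15,15,15,15,15,15,15],"slide":[[0.1,0.4,0],[0.2,0.8,0],[0.2,0.9,0],[0.2,0.9,0],[0.2,0.9,0],[0.2,0.9,0],[0.2,0.9,0],[0.2,0.8,0],[0,0.5,0],[0,0,0]],"spin":[0,0,0,0,0,0,0,0,0,0]}' >/dev/null
python3 - <<'E'
from h import *
go(600.6,297.9,150)
cv2.imwrite("pics/top1.png",cv2.resize(env.grab_frame("top")[100:300,220:420,::-1],None,fx=3,fy=3,interpolation=cv2.INTER_CUBIC))
M=env.camera_model("wrist"); cv2.imwrite("pics/w2.png",env.grab_frame("wrist")[:,:,::-1])
E
```

```text
t 7.25 pos [598.9 296.9 143.6] rot [-179.8    0.   105.1] F [-1.1 -1.3 -6.2] w 21.9 gf 49.9
units(at target yaw) [ 0.02  0.07 -0.21] spin None
```

View pics/w2.png

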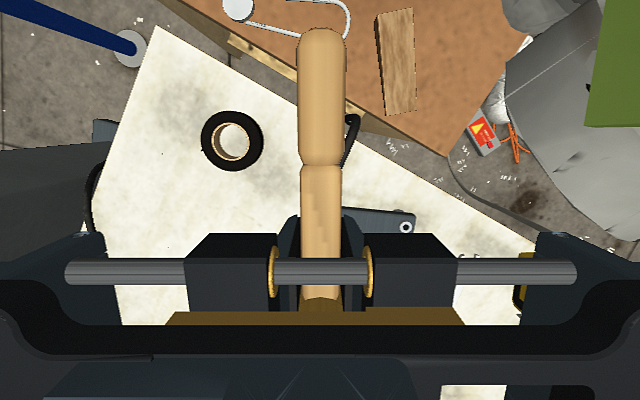

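```bash

python3 -m jog '{"jaw":[15,15,15,15,15],"slide":[[0,0,0.5],[0,0,0.5],[0,0,0.3],[0,0,0.1],[0,0,0.1]],"spin":[0,0,0,0,0]}' 
python3 -m jog '{"jaw":[15,15,15],"slide":[[0,0,0.1],[0,0,0.1],[0,0,0]],"spin":[0,0,0]}' 
```

```text
time_s: 7.85
ee_pos: [597.3, 296.3, 102.8]
ee_rot: [-180.0, 0.0, 105.1]
force: [-0.2, 1.0, -5.2]
gripper_width: 22.2
gripper_force: 49.9
time_s: 8.15
ee_pos: [597.4, 296.4, 97.6]
ee_rot: [180.0, -0.0, 105.1]
force: [-2.6, -0.9, 0.6]
gripper_width: 21.5
gripper_force: 49.9
```

```bash

python3 -m jog '{"jaw":[15,15,15],"slide":[[0,0,0.1],[0,0,0.1],[0,0,0]],"spin":[0,0,0]}' 
python3 -m jog '{"jaw":[15,15],"slide":[[0,0,0.1],[0,0,0]],"spin":[0,0]}' 
```

```text
time_s: 8.45
ee_pos: [597.5, 296.5, 92.6]
ee_rot: [179.9, -0.0, 105.1]
force: [-5.2, -1.8, 6.9]
gripper_width: 21.7
gripper_force: 50.0
time_s: 8.65
ee_pos: [597.4, 297.0, 91.9]
ee_rot: [179.9, -0.1, 105.1]
force: [-7.5, -0.5, 17.2]
gripper_width: 21.8
gripper_force: 50.0
```

```bash

python3 -m jog '{"jaw":[15,15],"slide":[[0,0,0.1],[0,0,0]],"spin":[0,0]}'
python3 -m jog '{"jaw":[15,15,15,15],"slide":[[0,0,-0.5],[0,0,-0.6],[0,0,-0.3],[0,0,0]],"spin":[0,0,0,0]}'
python3 - <<'E'
from h import *
go(625-10.1,208+37.4,130)
cv2.imwrite("pics/top2.png",cv2.resize(env.grab_frame("top")[100:300,220:420,::-1],None,fx=3,fy=3,interpolation=cv2.INTER_CUBIC))
E
```

```text
time_s: 8.85
ee_pos: [597.1, 298.2, 90.4]
ee_rot: [179.8, -0.2, 105.1]
force: [-10.9, 1.6, 21.2]
gripper_width: 21.9
gripper_force: 50.0
time_s: 9.25
ee_pos: [598.6, 296.8, 127.8]
ee_rot: [179.8, -0.0, 105.1]
force: [1.1, 0.8, -5.9]
gripper_width: 21.8
gripper_force: 50.0
t 9.25 pos [598.6 296.8 127.8] rot [179.8  -0.  105.1] F [ 1.1  0.8 -5.9] w 21.8 gf 50.0
units(at target yaw) [-1.8   0.08 -0.07] spin None
```

View pics/top2.png

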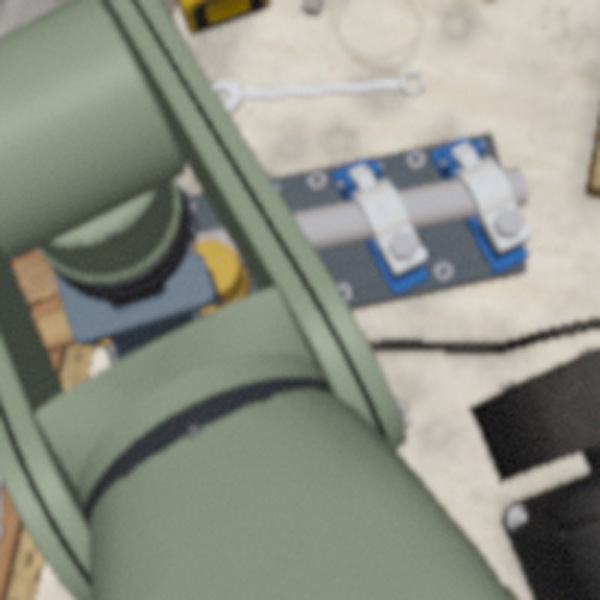

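```bash

python3 -m jog '{"jaw":[15,15,15,15],"slide":[[-0.5,0,0],[-0.8,0,0],[-0.5,0,0],[0,0,0]],"spin":[0,0,0,0]}'
python3 -m jog '{"jaw":[15,15,15,15],"slide":[[0,0,0.3],[0,0,0.2],[0,0,0.1],[0,0,0]],"spin":[0,0,0,0]}'
python3 -m jog '{"jaw":[15,15],"slide":[[0,0,0.1],[0,0,0]],"spin":[0,0]}'
```

```text
time_s: 9.7
ee_pos: [611.9, 241.3, 125.9]
ee_rot: [-179.9, 0.1, 105.0]
force: [-0.6, 0.6, -6.1]
gripper_width: 21.9
gripper_force: 50.0
time_s: 10.1
ee_pos: [610.8, 244.6, 107.8]
ee_rot: [-179.9, 0.0, 105.2]
force: [0.3, -0.3, -6.2]
gripper_width: 21.8
gripper_force: 50.0
time_s: 10.3
ee_pos: [611.4, 244.5, 105.7]
ee_rot: [-180.0, 0.0, 105.2]
force: [0.3, 0.3, -6.3]
gripper_width: 21.5
gripper_force: 50.0
```

```bash
for i in 1 2; do :; done
python3 -m jog '{"jaw":[15,15],"slide":[[0,0,0.05],[0,0,0]],"spin":[0,0]}' | sed -n '2p;4p'
python3 -m jog '{"jaw":[15,15],"slide":[[0,0,0.05],[0,0,0]],"spin":[0,0]}' | sed -n '2p;4p'
python3 -m jog '{"jaw":[15,15],"slide":[[0,0,0.05],[0,0,0]],"spin":[0,0]}' | sed -n '2p;4p'
```

```text
ee_pos: [611.7, 244.4, 104.6]
force: [0.8, -0.1, -4.7]
ee_pos: [611.8, 244.4, 103.1]
force: [1.2, 0.4, -3.8]
ee_pos: [611.8, 244.4, 101.5]
force: [0.3, 0.6, -3.7]
```

```bash
python3 -m jog '{"jaw":[15,15],"slide":[[0,0,0.05],[0,0,0]],"spin":[0,0]}' | sed -n '2p;4p'
python3 -m jog '{"jaw":[15,15],"slide":[[0,0,0.05],[0,0,0]],"spin":[0,0]}' | sed -n '2p;4p'
python3 -m jog '{"jaw":[15,15,15,15],"slide":[[0,0,-0.4],[0,0,-0.5],[0,0,0],[0,0,0]],"spin":[0,0,0,0]}'
python3 -c "
from h import *
go(637.6-10.1,134.4+37.4,127)"
```

```text
ee_pos: [611.8, 244.4, 100.2]
force: [-0.1, -0.1, -3.0]
ee_pos: [611.8, 244.4, 99.8]
force: [-1.7, 0.6, 2.9]
time_s: 11.7
ee_pos: [611.4, 243.9, 125.1]
ee_rot: [-180.0, 0.0, 105.1]
force: [0.3, 0.3, -6.9]
gripper_width: 21.6
gripper_force: 50.0
t 11.7 pos [611.4 243.9 125.1] rot [-180.     0.   105.1] F [ 0.3  0.3 -6.9] w 21.6 gf 50.0
units(at target yaw) [-2.46 -0.11 -0.06] spin None
```

```bash

python3 -m jog '{"jaw":[15,15,15,15,15],"slide":[[-0.6,0,0],[-0.9,-0.1,0],[-0.7,0,0],[-0.2,0,0],[0,0,0]],"spin":[0,0,0,0,0]}' | sed -n '2p;4p'
python3 -m jog '{"jaw":[15,15,15,15],"slide":[[0,0,0.3],[0,0,0.2],[0,0,0.1],[0,0,0]],"spin":[0,0,0,0]}'| sed -n '2p;4p'
python3 -m jog '{"jaw":[15,15],"slide":[[0,0,0.05],[0,0,0]],"spin":[0,0]}'| sed -n '2p;4p'
python3 -m jog '{"jaw":[15,15],"slide":[[0,0,0.05],[0,0,0]],"spin":[0,0]}'| sed -n '2p;4p'
```

```text
ee_pos: [627.3, 172.5, 124.6]
force: [0.7, 0.3, -6.3]
ee_pos: [626.7, 174.4, 106.3]
force: [-0.6, 0.4, -6.6]
ee_pos: [627.5, 174.2, 105.9]
force: [0.8, -0.3, -6.3]
ee_pos: [627.6, 174.1, 104.6]
force: [-0.1, 0.6, -5.9]
```

```bash

python3 -m jog '{"jaw":[15,15],"slide":[[0,0,0.05],[0,0,0]],"spin":[0,0]}'| sed -n '2p;4p'
python3 -m jog '{"jaw":[15,15],"slide":[[0,0,0.05],[0,0,0]],"spin":[0,0]}'| sed -n '2p;4p'
```

```text
ee_pos: [627.7, 174.1, 104.3]
force: [-1.6, 0.8, 2.5]
ee_pos: [627.7, 174.1, 104.1]
force: [-4.4, -0.5, 9.3]
```

```bash

python3 -m jog '{"jaw":[15,15,15,15,15,15,15,15,15],"slide":[[0,0,-0.5],[0,0,-0.6],[0,0,-0.3],[0,0,0],[0,0,0],[0,0,0],[0,0,0],[0,0,0],[0,0,0]],"spin":[0,0,0.6,1,1,1,1,1,0]}'
python3 -c "
from h import *
go(668.9,92.5,140,60)"
```

```text
time_s: 14.3
ee_pos: [627.4, 173.8, 142.6]
ee_rot: [-180.0, 0.0, 60.3]
force: [-0.1, -0.0, -6.2]
gripper_width: 21.8
gripper_force: 50.0
t 14.3 pos [627.4 173.8 142.6] rot [-180.     0.    60.3] F [-0.1 -0.  -6.2] w 21.8 gf 50.0
units(at target yaw) [-1.65  2.55  0.09] spin 0.04
```

```bash

python3 -m jog '{"jaw":[15,15,15,15,15,15],"slide":[[-0.3,0.4,0],[-0.5,0.8,0],[-0.5,0.8,0],[-0.3,0.5,0],[0,0.1,0],[0,0,0]],"spin":[0,0,0,0,0,0]}' | sed -n '2p;4p'
python3 -m jog '{"jaw":[15,15,15,15,15],"slide":[[0,0,0.4],[0,0,0.4],[0,0,0.3],[0,0,0.1],[0,0,0]],"spin":[0,0,0,0,0]}'| sed -n '2p;4p'
python3 -m jog '{"jaw":[15,15],"slide":[[0,0,0.05],[0,0,0]],"spin":[0,0]}'| sed -n '2p;4p'
```

```text
ee_pos: [671.7, 93.2, 143.0]
force: [0.1, 0.2, -5.4]
ee_pos: [670.8, 94.0, 106.3]
force: [0.4, 0.1, -5.1]
ee_pos: [671.7, 93.7, 106.3]
force: [0.5, 0.0, -5.7]
```

```bash

python3 -m jog '{"jaw":[15,15],"slide":[[0,0,0.07],[0,0,0]],"spin":[0,0]}'| sed -n '2p;4p'
python3 -m jog '{"jaw":[15,15],"slide":[[0,0,0.05],[0,0,0]],"spin":[0,0]}'| sed -n '2p;4p'
python3 -m jog '{"jaw":[15,15],"slide":[[0,0,0.05],[0,0,0]],"spin":[0,0]}'| sed -n '2p;4p'
```

```text
ee_pos: [672.0, 93.7, 104.6]
force: [0.3, 0.5, -3.1]
ee_pos: [672.1, 93.7, 104.4]
force: [-2.0, 0.5, 3.7]
ee_pos: [672.1, 93.7, 104.2]
force: [-2.5, 0.1, 10.7]
```

```bash

python3 -m jog '{"jaw":[15,15,15,15,15,15,15,15,15],"slide":[[0,0,-0.5],[0,0,-0.6],[0,0,-0.6],[0,0,0],[0,0,0],[0,0,0],[0,0,0],[0,0,0],[0,0,0]],"spin":[0,0,-0.6,-1,-1,-1,-1,-1,0]}'| sed -n '2,4p'
python3 -m jog '{"jaw":[15,15,15,15,15,15],"slide":[[0.5,-0.1,0],[0.8,-0.2,0],[0.9,-0.2,0],[0.9,-0.2,0],[0.5,-0.1,0],[0,0,0]],"spin":[0,0,0,0,0,0]}'| sed -n '2,4p'
python3 -c "
from h import *
go(407,198,120,105)"
```

```text
ee_pos: [670.9, 93.5, 150.7]
ee_rot: [-179.9, -0.0, 105.1]
force: [1.1, 0.2, -4.9]
ee_pos: [618.8, 194.0, 151.7]
ee_rot: [-180.0, -0.0, 105.2]
force: [0.3, 0.2, -5.2]
t 17.7 pos [618.8 194.  151.7] rot [-180.    -0.   105.2] F [ 0.3  0.2 -5.2] w 21.8 gf 50.0
units(at target yaw) [ 1.96 -6.78  1.06] spin 0.03
```

```bash

python3 -m jog '{"jaw":[15,15,15,15,15,15,15,15,15,15],"slide":[[0.1,-0.4,0],[0.2,-0.8,0],[0.3,-1,0],[0.3,-1,0],[0.3,-1,0],[0.3,-1,0],[0.3,-0.9,0],[0.2,-0.5,0.2],[0,-0.2,0.4],[0,0,0.5]],"spin":[0,0,0,0,0,0,0,0,0,0]}'| sed -n '2,4p'
python3 -m jog '{"jaw":[15,15,15,15,15,15,15,15],"slide":[[0,0,0.7],[0,0,0.7],[0,0,0.7],[0,0,0.5],[0,0,0.3],[0,0,0.1],[0,0,0.1],[0,0,0]],"spin":[0,0,0,0,0,0,0,0]}'| sed -n '2,4p'
```

```text
ee_pos: [407.5, 195.8, 119.5]
ee_rot: [179.9, 0.0, 105.1]
force: [-0.1, 0.4, -6.7]
ee_pos: [408.0, 196.4, 26.2]
ee_rot: [179.9, 0.0, 105.1]
force: [0.6, 0.2, -5.7]
```

```bash

python3 -m jog '{"jaw":[15,15,15],"slide":[[0,0,0.15],[0,0,0.1],[0,0,0]],"spin":[0,0,0]}'| sed -n '2,4p'
python3 -m jog '{"jaw":[15,15],"slide":[[0,0,0.06],[0,0,0]],"spin":[0,0]}'| sed -n '2,4p'
```

```text
ee_pos: [407.3, 196.2, 18.1]
ee_rot: [-180.0, 0.0, 105.1]
force: [0.0, -0.0, -5.3]
ee_pos: [407.7, 196.4, 16.8]
ee_rot: [180.0, 0.0, 105.1]
force: [-1.0, -1.2, -2.2]
```

```bash

python3 -m jog '{"jaw":[15,15],"slide":[[0,0,0.03],[0,0,0]],"spin":[0,0]}'| sed -n '2,4p'
python3 -m jog '{"jaw":[91,91,91,91,91,91,91,91],"slide":[[0,0,0],[0,0,0],[0,0,0],[0,0,0],[0,0,0],[0,0,0],[0,0,0],[0,0,0]],"spin":[0,0,0,0,0,0,0,0]}'
python3 -m jog '{"jaw":[91,91,91,91,91,91],"slide":[[0,0,-0.3],[0,0,-0.8],[0,0,-1],[0,0,-1],[0,0,-1],[0,0,-1]],"spin":[0,0,0,0,0,0]}'|sed -n '1,4p'
python3 - <<'E'
from h import *
a=env.grab_frame("wrist")[:,:,::-1]; b=env.grab_frame("top")[130:330,240:420,::-1]
b=cv2.resize(b,(360,400)); cv2.imwrite("pics/mix.png",cv2.resize(np.hstack([a,b]),(800,320)))
E
```

```text
ee_pos: [407.7, 196.5, 16.7]
ee_rot: [180.0, -0.0, 105.1]
force: [-2.5, 0.1, 6.4]
time_s: 21.0
ee_pos: [407.5, 196.3, 15.6]
ee_rot: [-180.0, 0.0, 105.1]
force: [0.1, -0.1, 0.2]
gripper_width: 83.0
gripper_force: 0.0
time_s: 21.6
ee_pos: [407.3, 196.2, 170.6]
ee_rot: [180.0, -0.0, 105.1]
force: [1.0, -0.4, -0.8]
```

View pics/mix.png

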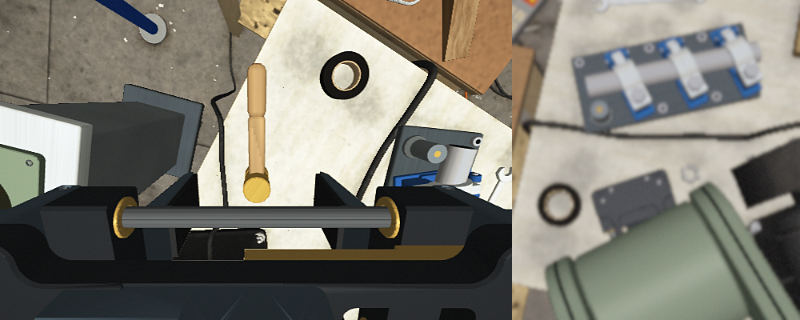

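The mallet is standing where I put it, and the pin is flush in its boss. Now I turn to the fixture's yaw and approach the left lug, which is the slack one.

```bash

python3 -m jog '{"jaw":[60,60,60,60,60,60,60,60,60,60],"slide":[[0,0,-0.3],[0,0,-0.3],[0,0,-0.2],[0,0,-0.2],[0,0,0],[0,0,0],[0,0,0],[0,0,0],[0,0,0],[0,0,0]],"spin":[1,1,1,1,1,1,1,1,1,1]}' >/dev/null
python3 -m jog '{"jaw":[46,46,46,46,46,46,46,46,46,46],"slide":[[0,0,0],[0,0,0],[0.5,0.1,0],[0.8,0.1,0],[0.9,0.15,0],[0.9,0.15,0],[0.9,0.15,0],[0.8,0.1,0],[0.3,0,0],[0,0,0]],"spin":[1,1,0,0,0,0,0,0,0,0]}'
python3 - <<'E'
from h import *
go(625,208,120,9.3)
import json
M=env.camera_model("wrist"); a=env.grab_frame("wrist")[:,:,::-1]; cv2.imwrite("pics/w3.png",a)
json.dump({k:(np.array(v).tolist()) for k,v in M.items()},open("w3.json","w"))
for p in [(625,208,88),(637.6,134.4,88),(610.7,260.5,74)]: print(proj("wrist",p,M))
E
```

```text
time_s: 23.7
ee_pos: [563.1, 198.2, 197.7]
ee_rot: [180.0, 0.1, 9.2]
force: [-0.8, -0.1, 0.3]
gripper_width: 46.3
gripper_force: 0.0
t 23.7 pos [563.1 198.2 197.7] rot [1.8e+02 1.0e-01 9.2e+00] F [-0.8 -0.1  0.3] w 46.3 gf 0.0
units(at target yaw) [2.09 0.01 2.59] spin -0.01
[320.74659006 132.31190413]
[399.67687244 131.56547015]
[266.53204582 137.69184113]
```

View pics/w3.png

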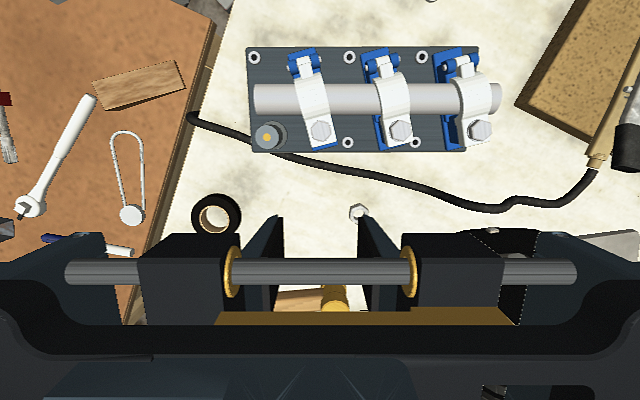

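```bash

python3 -m jog '{"jaw":[46,46,46,46,46,46,46],"slide":[[0.4,0,0.3],[0.7,0,0.5],[0.6,0,0.6],[0.3,0,0.6],[0.1,0,0.4],[0,0,0.1],[0,0,0]],"spin":[0,0,0,0,0,0,0]}' >/dev/null
python3 -c "
from h import *
go(625,208,52,9.3)"
```

```text
t 24.45 pos [623.5 208.2 123.1] rot [1.8e+02 1.0e-01 9.1e+00] F [-1.4  0.1  0.7] w 45.9 gf 0.0
units(at target yaw) [0.05 0.02 2.37] spin -0.02
```

```bash

python3 -m jog '{"jaw":[46,46,46,46,46,46,46],"slide":[[0,0,0.4],[0,0,0.4],[0,0,0.4],[0,0,0.4],[0,0,0.3],[0,0,0.1],[0,0,0]],"spin":[0,0,0,0,0,0,0]}' | sed -n '2,4p'
python3 -m jog '{"jaw":[46,46,46],"slide":[[0,0,0.2],[0,0,0.1],[0,0,0]],"spin":[0,0,0]}' | sed -n '2,4p'
```

```text
ee_pos: [624.1, 208.2, 62.9]
ee_rot: [180.0, 0.1, 9.1]
force: [0.5, 0.1, 0.4]
ee_pos: [624.2, 208.3, 54.2]
ee_rot: [180.0, 0.0, 9.1]
force: [-1.4, -0.0, -0.5]
```

```bash

python3 -m jog '{"jaw":[20,20,20,20,20,20,20],"slide":[[0,0,0.1],[0,0,0],[0,0,0],[0,0,0],[0,0,0],[0,0,0],[0,0,0]],"spin":[0,0,0,0,0,0,0]}' 20
```

```text
time_s: 26.15
ee_pos: [624.3, 208.3, 51.4]
ee_rot: [180.0, 0.0, 9.1]
force: [-0.3, 1.0, -2.8]
gripper_width: 31.9
gripper_force: 19.8
```

```bash

python3 - <<'E'
import cv2
a=cv2.imread("pics/w3.png")[40:160,245:405]; cv2.imwrite("pics/w3c.png",cv2.resize(a,None,fx=5,fy=5,interpolation=cv2.INTER_CUBIC))
from h import *; import json
M=json.load(open("w3.json"))
print("campos",ray("wrist",0,0,M)[0].round(0), np.array(M["camera_from_world"])[:3,:3].round(2).tolist())
E
```

```text
campos [635. 210. 370.] [[0.16, -0.99, -0.0], [0.95, 0.15, -0.26], [0.26, 0.04, 0.97]]
```

View pics/w3c.png

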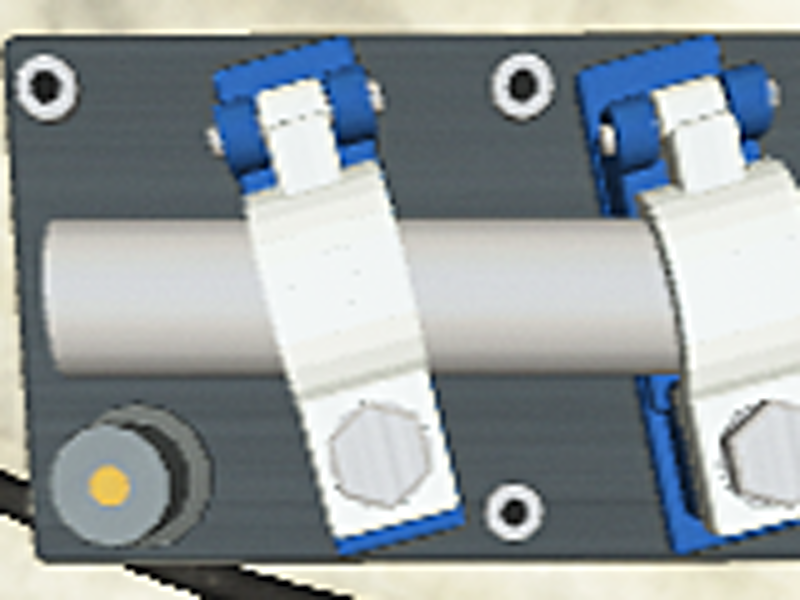

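Up close, the clamps turn out to be skewed about 13° on the plate: the lug edges run from (340,540) to (462,512) in the crop. A 13° skew predicts a 31.6 mm grip width, against the 31.9 mm I measured. I'll open, turn to yaw 22.4° and re-grip.

```bash

python3 -m jog '{"jaw":[46,46,46,46,46,46,46,46],"slide":[[0,0,0],[0,0,0],[0,0,0],[0,0,0],[0,0,0],[0,0,0],[0,0,0],[0,0,0]],"spin":[0,0,0,0,-0.85,-0.8,0,0]}' 
python3 -m jog '{"jaw":[15,15,15,15,15,15,15,15],"slide":[[0,0,0],[0,0,0],[0,0,0],[0,0,0],[0,0,0],[0,0,0],[0,0,0],[0,0,0]],"spin":[0,0,0,0,0,0,0,0]}' 20
```

```text
time_s: 26.95
ee_pos: [618.8, 205.1, 51.0]
ee_rot: [180.0, 0.8, 22.2]
force: [-12.4, -8.4, 6.9]
gripper_width: 45.8
gripper_force: 7.0
time_s: 27.75
ee_pos: [620.6, 205.8, 50.5]
ee_rot: [179.9, 0.6, 22.4]
force: [-7.6, -6.5, 0.8]
gripper_width: 26.2
gripper_force: 24.2
```

```bash

python3 -m jog '{"jaw":[36,36,36,36,36],"slide":[[0,0,0],[-0.15,0,0],[-0.15,0,0],[0,0,0],[0,0,0]],"spin":[0,0,0,0,0]}' 
python3 -m jog '{"jaw":[15,15,15,15,15],"slide":[[0,0,0],[0,0,0],[0,0,0],[0,0,0],[0,0,0]],"spin":[0,0,0,0,0]}' 25
```

```text
time_s: 28.25
ee_pos: [616.9, 205.1, 52.2]
ee_rot: [180.0, -0.1, 22.3]
force: [-0.2, 0.2, -0.1]
gripper_width: 35.8
gripper_force: 0.0
time_s: 28.75
ee_pos: [617.0, 204.2, 51.9]
ee_rot: [179.9, -0.1, 22.4]
force: [3.5, -3.8, 1.1]
gripper_width: 25.9
gripper_force: 25.0
```

```bash

python3 -m jog '{"jaw":[15,15,15,15],"slide":[[0.02,0,-0.2],[0.05,0,-0.2],[0.08,0,-0.2],[0,0,0]],"spin":[0,0,0,0]}' 30
python3 -m jog '{"jaw":[15,15,15,15],"slide":[[0.08,0,-0.2],[0.1,0,-0.15],[0.1,0,-0.15],[0,0,0]],"spin":[0,0,0,0]}'
```

```text
time_s: 29.15
ee_pos: [620.6, 205.8, 68.9]
ee_rot: [179.9, 0.0, 22.4]
force: [4.0, -4.3, -4.2]
gripper_width: 26.0
gripper_force: 30.0
time_s: 29.55
ee_pos: [627.3, 208.8, 83.4]
ee_rot: [179.9, 0.2, 22.4]
force: [1.9, -5.6, -4.5]
gripper_width: 25.9
gripper_force: 30.0
```

```bash

python3 -m jog '{"jaw":[15,15,15,15,15,15,15],"slide":[[0.15,0,-0.15],[0.14,0,-0.15],[0.14,0,-0.15],[0,0,0],[0,0,0],[0,0,0],[0,0,0]],"spin":[0,0,0,0,0,0,0]}'
python3 - <<'E'
from h import *
go(640,213,97)
a=env.grab_frame("wrist")[:,:,::-1]; b=env.grab_frame("scene")[150:310,240:440,::-1]
c=env.grab_frame("top")[150:350,240:420,::-1]
r=lambda i:cv2.resize(i,(400,300)); cv2.imwrite("pics/fin.png",np.vstack([np.hstack([r(a),r(b)]),np.hstack([r(c),r(c*0)])]))
E
```

```text
time_s: 30.25
ee_pos: [638.5, 213.6, 96.8]
ee_rot: [180.0, 0.2, 22.3]
force: [0.4, -4.5, -5.4]
gripper_width: 26.1
gripper_force: 30.0
t 30.25 pos [638.5 213.6  96.8] rot [180.    0.2  22.3] F [ 0.4 -4.5 -5.4] w 26.1 gf 30.0
units(at target yaw) [ 0.04  0.04 -0.01] spin None
```

View pics/fin.png

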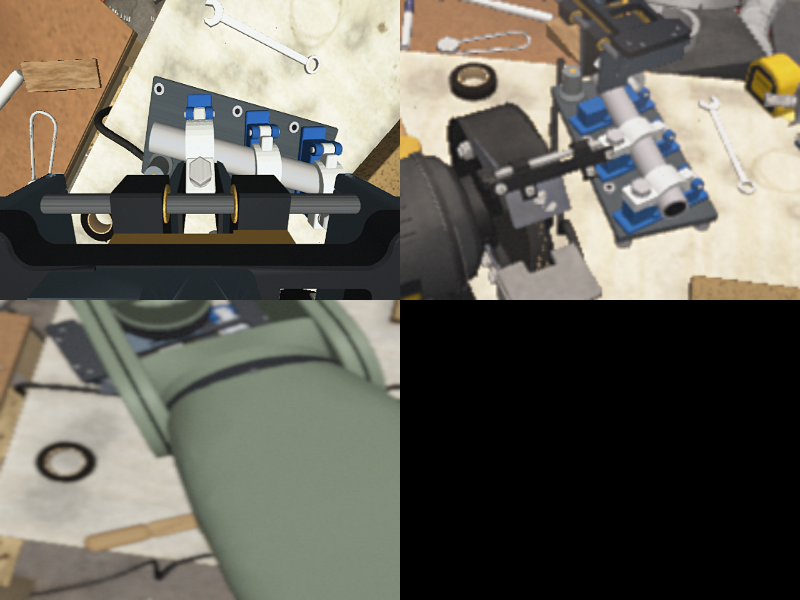

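The left cap is up between the pads, about 45° by the arc travelled. The other two caps are shut, and the mallet, tape and wrench are undisturbed. I'm handing it in.

```bash
python3 -m jog '{"jaw":[15,15,15],"slide":[[0,0,0],[0,0,0],[0,0,0]],"spin":[0,0,0]}'; python3 -c "
from workcell import env
print(env.job_done())"
```

```text
time_s: 30.7
ee_pos: [638.4, 213.6, 96.8]
ee_rot: [180.0, 0.3, 22.3]
force: [0.6, -3.9, -4.4]
gripper_width: 25.3
gripper_force: 30.0
the job is handed in; nothing more can be done
None
```

I handed the job in at 30.7 s with no verdict returned: the pin is flush, all three bolts were tapped left to right, the left one is slack (it sank about 5 mm under 2–3 N), the mallet stands back on the bench, and the left cap is held about 45° open.

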